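Hang the brass padlock on the latched hook inside the service cabinet

TASK

Hang the brass padlock by its shackle on the hook inside the blue service cabinet: bring it in through the mouth in the top without touching the black-edged frame, slip the shackle over the hook's tip and press it gently down past the brass spring keeper until it lies fully home and the keeper has snapped shut above it. Then let go and slide the hatch fully shut. Leave the red padlock, the loose lock cylinder and the marker where they are.

Things in the scene. Friction and masses are not known exactly. Their poses are not given: they have to be found in the camera images.
- padlock: brass padlock standing upright on the desk, 0.18 to 0.29 kg; origin at the centre of its underside, z up. Body 24 (x) x 44 (y) x 40 mm high. The shackle, 6 mm round rod, stands in its y-z plane: two upright legs, 40 mm over the outside, 28 mm clear between them, joined by a bow with rounded corners (9 mm); top of the bow 98 mm, its underside 92 mm above the origin
- padlock_bow (a point): middle of the brass padlock's shackle bow, on the rod's centre line, 95 mm above its underside. Gripped across the two legs (closing along the padlock's y, above the body), the loop stays free for the hook
- cabinet: blue sheet-steel service cabinet, fixed on the desk, 224 (x) x 180 (y) x 150 mm high; origin at the centre of its underside, z up, -x is its front. The mouth is in the rear (+x) half of its top. Inside, under the mouth, it is open from x = -9 to +105 and y = -86 to +86 mm; floor at z = 8 mm. On the inner back wall (+x) a J-hook is clamped, its upturned tip at the front (-x)
- mouth (a point): centre of the mouth, level with the cabinet's top (z = 150 mm), cabinet's axes, 47 mm behind (+x) its origin. Clear opening 86 mm along x by 142 mm along y. The hatch's aluminium guides, 4 mm higher, run along x beside it, 79 mm to the left and right of this point; the end stop, 4 mm high, lies 54 mm behind it
- mouth_frame: the top plate round the mouth with its black rubber edging; origin and axes of the cabinet; must not be touched
- hook_home (a point): where the centre of a padlock's bow lies when home in the hook: 16 mm behind (+x) and 27 mm below the mouth's centre, cabinet's axes. This point is nominal: the hook is clamped anywhere up to 8 mm higher or lower, and that height is NOT measured, it must be felt. The hook is 6 mm steel rod in the x-z plane: its underside is 9 mm below the home point
- hook_tip (a point): nominal top of the hook's upturned tip, 10.5 mm in front (-x) of and 14 mm above the home point (same unmeasured height error as the hook). The bow must pass over it from the front, the tip going through the loop, then be pressed straight down between tip and shank (about 3.5 mm play either way along x). The shank's ears behind rise to 18 mm above the home point
- keeper (a joint): brass spring keeper that closes the hook's throat, lying 11 to 18 mm above the home point: 0 rad = shut; it swings down into the hook (to 1.25) when the bow is pressed on it with about 4 to 8 N, and springs shut above the bow by itself when the bow reaches the bottom of the hook, a hard stop
- hatch (a joint): sliding hatch on the cabinet's top: 0 m = shut over the mouth against its stop, 0.104 = parked over the front half; it slides along the cabinet's x, needs about 2 N and stays where it is left. 102 (x) x 156 (y) mm, underside 1 mm and top 4 mm above the cabinet's top; when shut its middle is over the mouth's middle
- hatch_handle (a point): middle of the top bar of the hatch's steel bow handle, over the hatch's middle: round bar 8 mm thick, 62 mm long along the cabinet's y, its centre 19 mm and its top 23 mm above the cabinet's top, free underneath. Can be pinched from above or pushed from its side
- padlock_steel: red padlock of the same shape and size, standing upright; bystander; origin at the centre of its underside
- lock_cylinder: brass lock cylinder lying on the desk, 26 x 73 x 17 mm; bystander; origin at the centre of its underside
- marker: white marker with black cap lying on the desk, 17 x 135 x 16 mm; bystander; origin at the centre of its underside
Things that resemble listed ones, but are neither listed nor needed, are in the scene too. Of the things like the padlock, leave any that is turquoise; of the rest the smaller one is meant.

How it is judged:
On the way, in this order (a step that is already met when the one before it is completed fails the run):
1. the padlock's bow pushes the spring keeper in (value of joint keeper above 0.4 rad and contact force between padlock and cabinet above 0.5 N), for 0.05 s.
2. the padlock is pressed home in the hook, still held, and the keeper has snapped shut above it (value of joint keeper below 0.1 rad and z of padlock_bow in the frame of cabinet between 0.113 and 0.133 m and x of padlock_bow in the frame of cabinet between 0.055 and 0.071 m and y of padlock_bow in the frame of cabinet between -0.015 and 0.015 m and contact force between the fingers and padlock above 2 N), for 0.05 s.
3. the padlock is let go and hangs in the hook, the keeper shut, the hatch still open (value of joint keeper below 0.1 rad and z of padlock_bow in the frame of cabinet between 0.113 and 0.133 m and x of padlock_bow in the frame of cabinet between 0.055 and 0.071 m and y of padlock_bow in the frame of cabinet between -0.015 and 0.015 m and contact force between the fingers and padlock below 0.05 N and value of joint hatch above 0.08 m), for 0.2 s.
At the end, for the whole second after the job is handed in: The brass padlock hangs still and upright (20 deg), released, its bow home in the hook (8 mm along the cabinet's x, 15 mm along y, 10 mm in height of the nominal home point), the keeper shut above it (under 0.1 rad) and the hatch shut to within 4 mm (value of joint keeper below 0.1 rad and value of joint hatch below 0.004 m and z of padlock_bow in the frame of cabinet between 0.113 and 0.133 m and x of padlock_bow in the frame of cabinet between 0.055 and 0.071 m and y of padlock_bow in the frame of cabinet between -0.015 and 0.015 m and angle between padlock's own z axis and vertical below 0.35 rad and linear speed of padlock below 0.05 m/s); the robot touches nothing.
It fails at once if the frame of the mouth is touched by the robot or the padlock (over 1 N) (contact force between anything else and mouth_frame above 1 N).
It fails at once if the padlock is forced against the hook or cabinet with more than 18 N (contact force between padlock and cabinet above 18 N).
It fails at once if the red padlock, the lock cylinder or the marker is moved more than 15 mm (distance of any of padlock_steel, lock_cylinder, marker from where it was at the start of the episode above 0.015 m).
It also fails if it takes over 51 s, if anything falls off the work surface, if the arm or the gripper's body presses on something with over 40 N, if the wrist force passes 120 N, or if a joint passes its speed limit or range.

ROBOT

A 6-joint arm with a two-finger parallel gripper is mounted at the origin on a cart in front of the work surface, level with it; the furniture and walls round the work are solid. World frame = base frame: x ahead of the robot, y to its left, z up, the work surface at z = 0. Lengths are in m, angles in rad, forces in N, time in s.
With the tool pointing down it reaches from about 0.425 to 0.95 m from the base axis. Payload 3.5 kg.
Tool frame: the origin (TCP) lies between the finger pads; the fingertips stand 22 mm ahead of it and the grasp point (between the pads) lies 3 mm ahead of it (ctrl.nose_length is the z of the fingertips in the tool frame, in m); z points along the fingers, y is the line along which they close (so a half turn about z gives the same grasp; the last joint's range is limited). The gripper opens to 85 mm and grips with 20 to 120 N. Pads are 22 mm wide; open, the fingers measure 114 mm over their backs; the gripper's body (76 mm by 85 mm) begins 54 mm behind the grasp point. The pads swing forward as they close: fully open they stand 13 mm farther back than shut.
Start: joints at [1.155, 0.286, 1.577, -0, 1.279, -0.15], TCP at [0.177, 0.651, 0.253] pointing down, gripper open.
Joint ranges: [-2.77, 2.77], [-0.9, 2.22], [0.21, 2.48], [-1.53, 4.67], [0.24, 2.81], [-2.84, 2.84]. Speed limits (rad/s): [2.79, 2.79, 3.14, 3.14, 3.14, 3.14].

INTERFACE

Orientations are given as a unit quaternion [x, y, z, w].
In Python, from plant import ctrl gives the robot as it stands. The module is installed in compiled form; this text tells all that it offers.
- The arm moves only by the tool send_rows, never from a script. Its argument "rows" is text: rows parted by semicolons, each of 7 numbers parted by spaces: the turn, a rotation vector about the tool's x, y, z in degrees, then the shift along the tool's x, y, z in mm, then the opening, from -1 (shut) to 1 (fully open). A call has 1 to 8 rows; each row is the pose to reach, as a shift and turn from the pose commanded when the call began, along the tool's axes at that moment; what a row does not reach only later rows make up. A row lasts 1/8 s, in which the tool goes at most 62.5 mm and 10.7 degrees, less where a joint would pass 70% of its speed; a pose out of reach is approached as far as the arm can. A call with a gripper value outside its range is refused whole. The fingers move at their own pace and stop on an object; "grip_force" is the grip in N (left out, the last holds). Time passes only in rows, so rows that repeat a pose let the fingers close. It gives the time, the measured TCP pose, the force, the opening and the grip force at its end, in the units of the state.
- ctrl.get_state(): the state, without advancing time (a new reading comes with each control period).
- ctrl.read_camera(name): name is "scene" or "top" or "wrist"; returns a dict with "color" (400x640x3 uint8, red, green, blue), "fx", "fy", "cx", "cy" (pixels), "extrinsics" (4x4, takes a point from world to camera coordinates). Camera axes: x right, y down, z forward; pixel columns grow to the right and rows downward; lengths in m; the calibration is good to about 2 mm. A picture is of the moment at which its call begins. There is no depth.
- ctrl.sign_off(): hands the job in; it is judged then, once.
Trained networks look in a picture, given as the dict that the camera call returned (one of the last four; its "shot" number tells which), for a name from the list of things; names that differ only in an ending like _2 or _b are one class to them, and where a whole thing is asked for, a point or a joint stands for the part that bears it (a point fixed in the world has none). Each returns a list of dicts, best first, with "p" (0 to 1); they miss things now and then, are a little off and sometimes report something else, mostly with a low value. They report only what shows in the picture. A call takes as long as a camera call. They do not tell look-alikes from the thing itself.
- ctrl.look_for(picture, target): "position" ([x, y, z] in m, in the coordinates of the camera as it stood for that picture, good to about 4 mm: the middle of the surface that is visible of it).
The state is a dict: "time": time; "qpos": joint angles; "dq": joint speeds; "joint_efforts": joint torques, N m; "eef_pos": TCP position; "tcp_rot": TCP orientation; "contact_force": force on the tool from outside, world axes, zero at the start; "wrist_torque": the same for the moment, N m; "opening": opening from 0.0 (shut) to 1.0 (fully open); "finger_force": force on a finger pad.
Only numpy, scipy, OpenCV 4.12 (cv2) and the standard library are available. Lean on these libraries where they do the work, as an engineer would, in place of code of your own. Each camera call takes 0.05 s, during which the arm holds its last target. There are 200 camera calls.

## Working session

There is one attempt and no reset: what is moved stays moved. The work goes in short steps, Python scripts to look and compute and a tool call to move; the robot and the scene stay as the last step left them, time stands still between calls to the robot, and variables do not carry over. Pictures are saved under pics/ and viewed, at most 10 in all, crops included, and the job is handed in when it is done.

Besides the shell and the picture viewer there is one more tool, called as a command line: name --argument value ..., lists and objects as JSON in quotes. send_rows: Moves the arm, as the interface text tells. Its arguments: {"type":"object","properties":{"rows":{"type":"string"},"grip_force":{"type":"number"}},"required":["rows"]}

```bash
mkdir -p pics
cat > h.py <<'E'
import numpy as np, cv2
from scipy.spatial.transform import Rotation as R
from plant import ctrl
np.set_printoptions(precision=4,suppress=True)
def w(pic,p):
    E=np.array(pic["extrinsics"]); return (np.linalg.inv(E)@np.r_[p,1])[:3]
def px(pic,P):
    E=np.array(pic["extrinsics"]); c=(E@np.r_[P,1])[:3]
    return np.array([pic["fx"]*c[0]/c[2]+pic["cx"],pic["fy"]*c[1]/c[2]+pic["cy"]])
def ray(pic,u,v):
    E=np.array(pic["extrinsics"]); Ri=E[:3,:3].T; o=-Ri@E[:3,3]
    d=Ri@np.array([(u-pic["cx"])/pic["fx"],(v-pic["cy"])/pic["fy"],1]); return o,d/np.linalg.norm(d)
def atz(pic,u,v,z):
    o,d=ray(pic,u,v); return o+d*(z-o[2])/d[2]
def save(pic,name,box=None,s=1):
    im=pic["color"][:,:,::-1]
    if box: im=im[box[1]:box[3],box[0]:box[2]]
    cv2.imwrite("pics/"+name,cv2.resize(im,None,fx=s,fy=s,interpolation=cv2.INTER_CUBIC))
def find(pic,names):
    for n in names:
        for d in ctrl.look_for(pic,n)[:4]:
            P=w(pic,d["position"]); print(n,round(d["p"],2),P,px(pic,P).round())
E
python3 - <<'E'
from h import *
s=ctrl.get_state(); print(s["time"],s["eef_pos"],s["tcp_rot"],s["contact_force"],ctrl.nose_length)
for c in ("scene","top"):
    p=ctrl.read_camera(c); save(p,c+"0.png"); print(c,w(p,[0,0,0]),p["fx"])
    find(p,["padlock","cabinet","hatch_handle","hatch","padlock_steel","lock_cylinder","marker","hook_tip","keeper"])
E
```

```text
0.0 [0.177  0.6507 0.2519] [ 0.1325  0.9912 -0.0012 -0.0003] [-0.1331  0.6839  0.3381] 0.022
scene [-0.0743 -0.5684  0.8736] 511.7667543352817
padlock 0.92 [0.5009 0.0079 0.0529] [277. 210.]
padlock 0.81 [0.5645 0.1088 0.0399] [263. 181.]
padlock 0.71 [ 0.6445 -0.3217  0.0382] [438. 242.]
cabinet 0.78 [ 0.5538 -0.1745  0.1265] [359. 208.]
hatch_handle 0.69 [ 0.5539 -0.1684  0.1559] [357. 196.]
hatch 0.61 [ 0.5553 -0.1662  0.1543] [356. 196.]
padlock_steel 0.71 [0.4392 0.0747 0.0401] [237. 217.]
lock_cylinder 0.75 [0.3715 0.0733 0.014 ] [218. 243.]
marker 0.81 [0.6496 0.0822 0.0123] [295. 175.]
hook_tip 0.71 [ 0.5574 -0.1738  0.1246] [359. 207.]
hook_tip 0.36 [ 0.6961 -0.1594  0.1475] [390. 161.]
top [ 0.4159 -0.0968  1.    ] 425.2111360049699
padlock 0.87 [0.5051 0.0038 0.0515] [286. 195.]
padlock 0.8 [0.5643 0.1067 0.0409] [243. 169.]
padlock 0.73 [ 0.6631 -0.3145  0.0408] [427. 131.]
hatch_handle 0.91 [ 0.5593 -0.1626  0.1534] [364. 166.]
hatch 0.88 [ 0.5614 -0.1593  0.1521] [363. 165.]
padlock_steel 0.58 [0.4417 0.076  0.0374] [254. 223.]
padlock_steel 0.52 [ 0.6009 -0.1589  0.1485] [363. 146.]
lock_cylinder 0.91 [0.3745 0.0752 0.0182] [254. 253.]
lock_cylinder 0.41 [ 0.6036 -0.1519  0.1496] [359. 145.]
marker 0.56 [0.6536 0.0792 0.0131] [258. 134.]
hook_tip 0.84 [ 0.6002 -0.1544  0.1522] [361. 146.]
```

View pics/scene0.png

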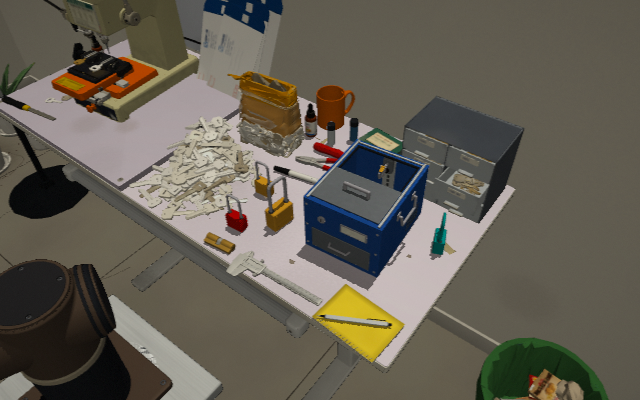

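View pics/top0.png

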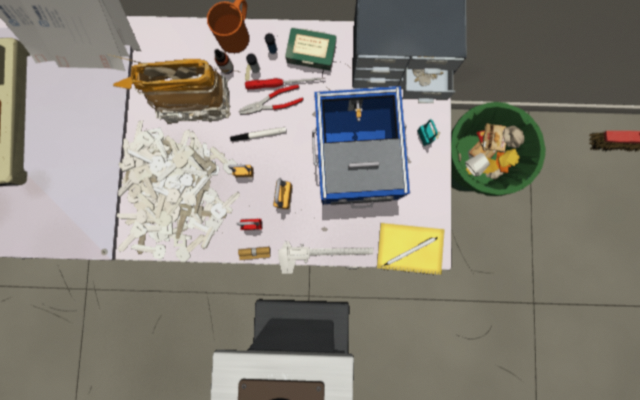

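Candidates: brass A at scene (277,210), larger; brass B at scene (263,181), smaller; turquoise at (438,242), which is excluded. B fits, so I'll confirm it in a crop and work out the approach.

```bash
cat >> h.py <<'E'
def delta(P,yaw=None,Rt=None):
    "shift (mm) and turn (deg) from the present tool pose; yaw = world heading of tool y, tool z down"
    s=ctrl.get_state(); R0=R.from_quat(s["tcp_rot"])
    print("shift",(R0.inv().apply(np.array(P)-s["eef_pos"])*1000).round(1))
    if yaw is not None:
        y=np.array([np.cos(yaw),np.sin(yaw),0]); z=np.array([0,0,-1.]); x=np.cross(y,z)
        best=[(R0.inv()*R.from_matrix(np.c_[k*x,k*y,z])).as_rotvec(True) for k in(1,-1)]
        print("turn",best[0].round(1),"or",best[1].round(1))
E
python3 - <<'E'
from h import *
p=cv2.imread("pics/scene0.png"); t=cv2.imread("pics/top0.png")
a=cv2.resize(p[150:250,215:325],None,fx=4,fy=4,interpolation=3)
b=cv2.resize(t[145:245,220:310],None,fx=4,fy=4,interpolation=3)
cv2.imwrite("pics/crop1.png",np.hstack([a,b])[:, :800])
s=ctrl.get_state();print(s["tcp_rot"],R.from_quat(s["tcp_rot"]).as_matrix())
delta([0.49,0.107,0.33],0)
delta([0.52,0.107,0.33],np.pi/2)
E
```

```text
[ 0.1325  0.9912 -0.      0.    ] [[-0.9649  0.2627  0.    ]
 [ 0.2627  0.9649 -0.    ]
 [-0.     -0.     -1.    ]]
shift [-444.7 -443.   -76.7]
turn [-0.   0.  74.8] or [  -0.    -0.  -105.2]
shift [-473.7 -435.2  -76.7]
turn [ -0.    0.  -15.2] or [  0.    0.  164.8]
```

View pics/crop1.png

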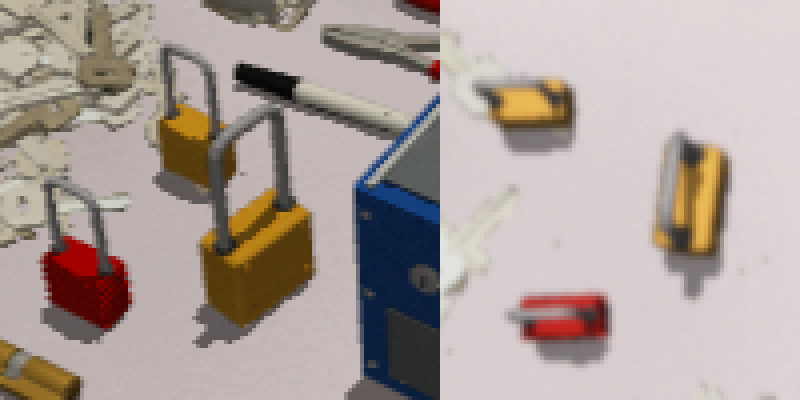

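The crop confirms it: B (crop left, 190,130) is clearly the smaller brass one and its y is roughly along world y. A (crop, 260,210) is the bigger decoy. I'm moving above B.

send_rows --rows "0 0 0 -44 -40 -40 1;0 0 0 -88 -80 -76 1;0 0 -4 -132 -120 -76 1;0 0 -8 -176 -160 -76 1;0 0 -12 -220 -200 -76 1;0 0 -15 -264 -240 -76 1;0 0 -15 -308 -280 -76 1;0 0 -15 -352 -320 -76 1"

```text
time: 2.0
eef_pos: [0.4336, 0.2482, 0.3298]
tcp_rot: [0.002, 1.0, 0.0, 0.001]
contact_force: [0.8, -0.0, 0.1]
opening: 1.001
finger_force: 0.0
```

Run:
```python
from h import *
s=ctrl.get_state();print(s["time"],s["eef_pos"],s["tcp_rot"])
delta([0.50,0.107,0.33],np.pi/2)
```

```text
2.0 [0.4336 0.2482 0.3298] [0.0021 1.     0.0002 0.0006]
shift [ -67.  -141.    -0.2]
turn [ 0.   0.1 -0.2] or [  0.1  -0.  179.8]
```

send_rows --rows "0 0 0 -25 -50 0 1;0 0 0 -50 -100 0 1;0 0 0 -67 -141 0 1;0 0 0 -67 -141 0 1"

```text
time: 2.5
eef_pos: [0.5001, 0.1064, 0.3293]
tcp_rot: [0.004, 1.0, -0.0, 0.0]
contact_force: [0.4, 0.5, -0.4]
opening: 0.997
finger_force: 0.0
```

Run:
```python
from h import *
p=ctrl.read_camera("wrist"); save(p,"w1.png"); print(w(p,[0,0,0]),np.array(p["extrinsics"]))
import pickle; pickle.dump(p,open("w1.pkl","wb"))
find(p,["padlock","padlock_bow"])
s=ctrl.get_state();print(s["time"],s["eef_pos"])
```

```text
[0.4193 0.1071 0.4504] [[ 0.0095  1.     -0.0006 -0.1109]
 [ 0.9498 -0.0089  0.3129 -0.5382]
 [ 0.3128 -0.0035 -0.9498  0.297 ]
 [ 0.      0.      0.      1.    ]]
padlock 0.75 [ 0.6619 -0.3192  0.0961] [ 11. 289.]
padlock 0.74 [0.5564 0.1086 0.0382] [320. 201.]
padlock 0.71 [0.5061 0.0171 0.0538] [252. 170.]
padlock 0.42 [ 0.5563 -0.1549  0.1545] [ 78. 237.]
padlock_bow 0.84 [0.5081 0.0143 0.057 ] [250. 172.]
padlock_bow 0.66 [ 0.6639 -0.3187  0.0947] [ 13. 290.]
padlock_bow 0.59 [0.5594 0.1065 0.0385] [319. 203.]
padlock_bow 0.54 [0.3737 0.0718 0.0139] [291.  66.]
2.65 [0.499  0.1094 0.3294]
```

View pics/w1.png

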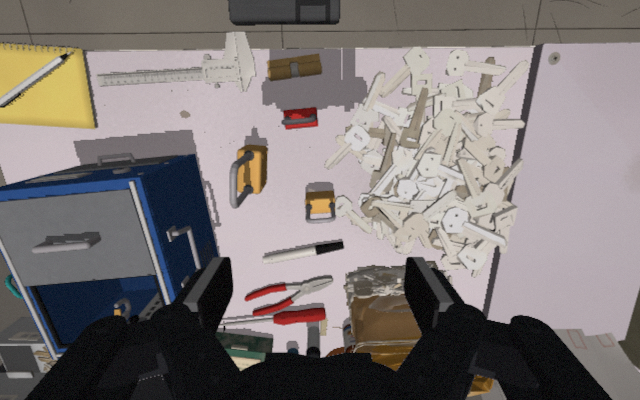

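The wrist picture shows B at (320,202) with its shackle at the bottom edge, the keys to the right, and the decoy at (250,175). I'll fit the padlock's box to the orange masks in three views.

```bash
cat > fit.py <<'E'
from h import *
import pickle
from scipy.optimize import minimize
def hullmask(pic,pts):
    q=np.array([px(pic,p) for p in pts]); m=np.zeros((1600,2560),np.uint8)
    cv2.fillConvexPoly(m,cv2.convexHull(((q+.5)*4-.5).round().astype(np.int32)),1); return cv2.resize(m.astype(np.float32),(640,400),interpolation=cv2.INTER_AREA)
def box(x,y,yaw,lx,ly,h,z=0):
    c,s=np.cos(yaw),np.sin(yaw)
    return [[x+c*a-s*b,y+s*a+c*b,z+k] for a in(-lx/2,lx/2) for b in(-ly/2,ly/2) for k in(0,h)]
E
python3 - <<'E'
from fit import *
pics=[ctrl.read_camera("scene"),ctrl.read_camera("top"),pickle.load(open("w1.pkl","rb"))]
for q,n in zip(pics[:2],("s1","t1")): pickle.dump(q,open(n+".pkl","wb"))
ms=[]
for q in pics:
    u,v=px(q,[0.562,0.107,0.03]).round().astype(int)
    hsv=cv2.cvtColor(q["color"],cv2.COLOR_RGB2HSV); m=cv2.inRange(hsv,(10,140,70),(30,255,255))
    k=np.zeros_like(m); k[v-28:v+28,u-28:u+28]=1; m=m*k
    m=cv2.morphologyEx(m,cv2.MORPH_CLOSE,np.ones((3,3)))
    n,l,st,_=cv2.connectedComponentsWithStats(m); i=[j for j in range(1,n)]; i=max(i,key=lambda j:st[j,4]); print(st[i])
    ms.append((l==i).astype(np.float32))
def cost(p,sel=(0,1,2)):
    c=0
    for j in sel:
        h=hullmask(pics[j],box(p[0],p[1],p[2],.024,.044,.040)); c+=1-np.minimum(h,ms[j]).sum()/np.maximum(h,ms[j]).sum()
    return c
for sel in((0,1,2),(0,),(1,),(2,)):
    best=min((minimize(cost,[.562,.107,a],(sel,),method="Nelder-Mead",options=dict(initial_simplex=np.array([[.562,.107,a],[.572,.107,a],[.562,.117,a],[.562,.107,a+.15]]))) for a in(-.15,0,.15)),key=lambda r:r.fun)
    print(sel,best.x,best.fun)
E
```

```text
[272 197  20  16 230]
[236 166  16  10  93]
[306 191  29  22 466]
(0, 1, 2) [ 0.5624  0.1069 -0.0896] 2.0075583457946777
(0,) [ 0.562  0.107 -0.15 ] 1.0
(1,) [ 0.565   0.1067 -0.5831] 0.6383680105209351
(2,) [0.5622 0.1092 0.1276] 0.34209829568862915
```

```bash
cat > pf.py <<'E'
from fit import *
def padfit(pics,P0,yaws,sz=(.024,.044,.040)):
    ms=[]
    for q in pics:
        u,v=px(q,P0).round().astype(int)
        hsv=cv2.cvtColor(q["color"],cv2.COLOR_RGB2HSV); m=cv2.inRange(hsv,(8,110,40),(32,255,255))
        r=int(q["fx"]*.045/np.linalg.norm(w(q,[0,0,0])-P0))
        k=np.zeros_like(m); k[v-r:v+r,u-r:u+r]=1; m=m*k
        n,l,st,ce=cv2.connectedComponentsWithStats(m); i=min([j for j in range(1,n) if st[j,4]>25],key=lambda j:np.hypot(*(ce[j]-[u,v])))
        m=cv2.morphologyEx((l==i).astype(np.uint8),cv2.MORPH_CLOSE,np.ones((5,5))); print(st[i],m.sum()); ms.append(m.astype(np.float32))
    def cost(p,sel):
        c=0
        for j in sel:
            h=hullmask(pics[j],box(p[0],p[1],p[2],*sz)); c+=1-np.minimum(h,ms[j]).sum()/np.maximum(h,ms[j]).sum()
        return c
    x,y=P0[:2]
    for sel in [tuple(range(len(pics)))]+[(i,) for i in range(len(pics))]:
        best=min((minimize(cost,[x,y,a],(sel,),method="Nelder-Mead",options=dict(initial_simplex=np.array([[x,y,a],[x+.01,y,a],[x,y+.01,a],[x,y,a+.15]]))) for a in yaws),key=lambda r:r.fun)
        print(sel,best.x,best.fun)
E
python3 - <<'E'
from pf import *
pics=[pickle.load(open(n+".pkl","rb")) for n in("s1","t1","w1")]
padfit(pics,np.array([.562,.107,.02]),(-.2,0,.2))
E
```

```text
[255 176  13  21 204] 206
[235 165  18  12 121] 135
[306 191  29  23 508] 521
(0, 1, 2) [ 0.5632  0.1082 -0.1006] 1.2044830322265625
(0,) [ 0.5692  0.1226 -0.9098] 0.30683308839797974
(1,) [ 0.5639  0.1069 -0.1343] 0.5086797475814819
(2,) [0.5634 0.109  0.1128] 0.2623661756515503
```

send_rows --rows "0 0 0 0 0 55 1;0 0 0 0 0 110 1;0 0 0 0 0 110 1"

```text
time: 3.12
eef_pos: [0.4957, 0.1098, 0.2145]
tcp_rot: [0.001, 1.0, -0.0, -0.005]
contact_force: [-0.8, -0.2, -0.8]
opening: 1.002
finger_force: 0.0
```

Run:
```python
from pf import *
p=ctrl.read_camera("wrist"); pickle.dump(p,open("w2.pkl","wb"))
padfit([p],np.array([.5635,.108,.02]),(-.2,0,.2))
im=p["color"][:,:,::-1].copy()
u,v=px(p,[.5635,.108,.04]).round().astype(int); print(u,v)
b=(u-60,v-60,u+60,v+60); save(p,"w2.png",b,5)
s=ctrl.get_state();print(s["time"],s["eef_pos"],b)
```

```text
[298 223  39  33 992] 993
(0,) [0.5628 0.1088 0.131 ] 0.25746601819992065
(0,) [0.5628 0.1088 0.131 ] 0.25746601819992065
317 247
3.175 [0.498  0.1097 0.2182] (np.int64(257), np.int64(187), np.int64(377), np.int64(307))
```

View pics/w2.png

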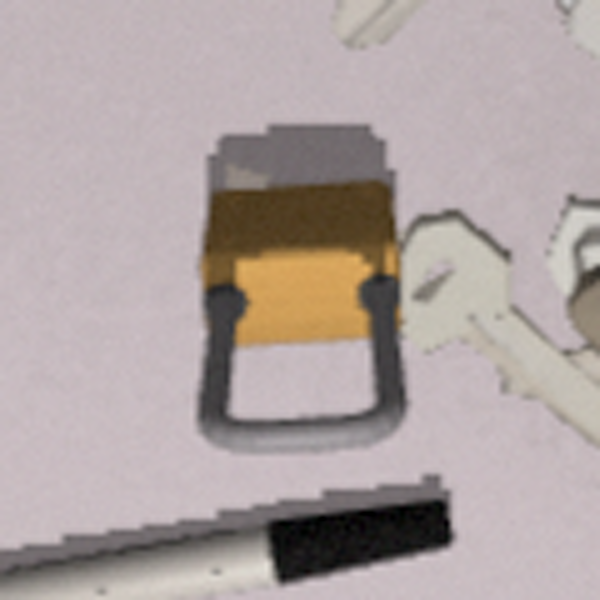

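The crop shows the upright padlock B with its loop free. The bow runs (205,435)–(400,425) in the crop, the leg bases are at (223,305) and (380,293), and the front edge is at (210,193)–(390,183). I'm measuring from these.

Run:
```python
from fit import *
p=pickle.load(open("w2.pkl","rb"))
for n,z,a,b in(("frontbot",0,(210,194),(390,183)),("fronttop",.04,(204,262),(400,245)),("legbase",.04,(223,303),(380,291)),("bow",.095,(214,434),(393,425)),("bowouter",.095,(199,425),(407,415))):
    A,B=[atz(p,q[0]/5+257-.4,q[1]/5+187-.4,z) for q in(a,b)]
    print(n,A,B,"mid",(A+B)/2,"len",np.linalg.norm(A-B)*1000,"yaw",np.degrees(np.arctan2(-(B-A)[0],(B-A)[1])))
s=ctrl.get_state(); print(s["eef_pos"],s["tcp_rot"])
```

```text
frontbot [0.5549 0.0861 0.    ] [0.5522 0.1297 0.    ] mid [0.5535 0.1079 0.    ] len 43.67420483013795 yaw 3.608662802503396
fronttop [0.5543 0.0873 0.04  ] [0.5504 0.1297 0.04  ] mid [0.5524 0.1085 0.04  ] len 42.602823707898104 yaw 5.256267079990328
legbase [0.5641 0.0912 0.04  ] [0.5613 0.1255 0.04  ] mid [0.5627 0.1084 0.04  ] len 34.42447899908699 yaw 4.663718076276584
bow [0.5632 0.0925 0.095 ] [0.5615 0.1254 0.095 ] mid [0.5624 0.1089 0.095 ] len 32.87575342145951 yaw 3.118863205642103
bowouter [0.5614 0.0898 0.095 ] [0.5594 0.1279 0.095 ] mid [0.5604 0.1088 0.095 ] len 38.11342815465697 yaw 2.968951867633415
[0.498  0.1097 0.2182] [ 0.0012  1.     -0.     -0.002 ]
```

send_rows --rows "0 0 -4 -40 0 0 1;0 0 -4 -64 0 30 1;0 0 -4 -64 0 70 0.6;0 0 -4 -64 0 105 0.6;0 0 -4 -64 0 125 0.6;0 0 -4 -64 0 135 0.6;0 0 -4 -64 0 135 0.6" --grip_force 60

```text
time: 4.05
eef_pos: [0.5641, 0.1087, 0.0853]
tcp_rot: [-0.033, 0.999, -0.0, 0.001]
contact_force: [0.5, -0.9, 0.6]
opening: 0.802
finger_force: 0.0
```

send_rows --rows "0 0 0 0 0 0 -0.5;0 0 0 0 0 0 -0.5;0 0 0 0 0 0 -0.5;0 0 0 0 0 0 -0.5;0 0 0 0 0 0 -0.5"

```text
time: 4.68
eef_pos: [0.5646, 0.1087, 0.0862]
tcp_rot: [-0.033, 0.999, 0.0, 0.002]
contact_force: [-0.3, 0.9, 4.8]
opening: 0.443
finger_force: 59.7
```

Run:
```python
from h import *
s=ctrl.get_state();print(s["time"],s["eef_pos"],s["opening"],s["finger_force"],s["contact_force"])
p=ctrl.read_camera("wrist"); find(p,["padlock","padlock_bow","mouth_frame"]);
```

```text
4.675 [0.5646 0.1087 0.0862] 0.44298003753244125 59.7245684475638 [-0.2507  0.9054  4.844 ]
padlock 0.8 [0.5591 0.1084 0.041 ] [318. 232.]
padlock 0.56 [0.5074 0.0179 0.0554] [144. 139.]
padlock_bow 0.86 [0.558  0.1101 0.0407] [321. 230.]
padlock_bow 0.6 [0.5119 0.017  0.0579] [141. 149.]
```

Gripped at 60 N. I'm lifting and moving beside the cabinet for a look.

send_rows --rows "0 0 0 0 0 -20 -0.5;0 0 0 0 0 -60 -0.5;0 0 0 0 0 -120 -0.5;0 0 0 0 0 -180 -0.5;0 0 0 0 0 -230 -0.5;0 0 0 0 -50 -260 -0.5;0 0 0 0 -110 -260 -0.5;0 0 0 0 -170 -260 -0.5"

```text
time: 5.88
eef_pos: [0.5739, -0.0623, 0.3453]
tcp_rot: [-0.033, 0.999, -0.0, 0.0]
contact_force: [0.8, 0.3, -3.1]
opening: 0.445
finger_force: 60.8
```

send_rows --rows "0 0 4 0 -50 0 -0.5;0 0 4 0 -100 0 -0.5;0 0 4 0 -100 0 -0.5;0 0 4 0 -100 0 -0.5"

```text
time: 6.38
eef_pos: [0.5805, -0.1605, 0.3441]
tcp_rot: [0.002, 1.0, 0.001, -0.001]
contact_force: [-0.4, 0.0, -1.7]
opening: 0.441
finger_force: 61.0
```

Run:
```python
from pf import *
for c,n in (("wrist","w3"),("top","t3"),("scene","s3")):
    p=ctrl.read_camera(c); pickle.dump(p,open(n+".pkl","wb"))
    if c=="wrist": save(p,"w3.png",None,1.25); find(p,["padlock","hook_tip","keeper","hatch_handle"])
    if c=="top": find(p,["hatch_handle"])
s=ctrl.get_state();print(s["time"],s["eef_pos"],s["tcp_rot"],s["opening"],s["finger_force"],s["contact_force"])
```

```text
padlock 0.59 [0.5075 0.0094 0.0582] [448. 107.]
padlock 0.59 [ 0.6624 -0.3164  0.0417] [215. 215.]
padlock 0.58 [ 0.5765 -0.1598  0.2989] [319. 235.]
padlock 0.54 [0.443  0.076  0.0419] [501.  54.]
hook_tip 0.57 [ 0.566  -0.1562  0.1572] [322. 168.]
keeper 0.3 [ 0.5772 -0.1619  0.2955] [316. 233.]
hatch_handle 0.98 [ 0.5536 -0.1579  0.1553] [320. 156.]
hatch_handle 0.41 [ 0.61   -0.2325  0.1527] [399. 142.]
6.775 [ 0.5811 -0.1601  0.3444] [ 0.0015  1.     -0.      0.    ] 0.4429374893276193 61.003373474814 [ 0.1634 -0.378  -2.7439]
```

View pics/w3.png

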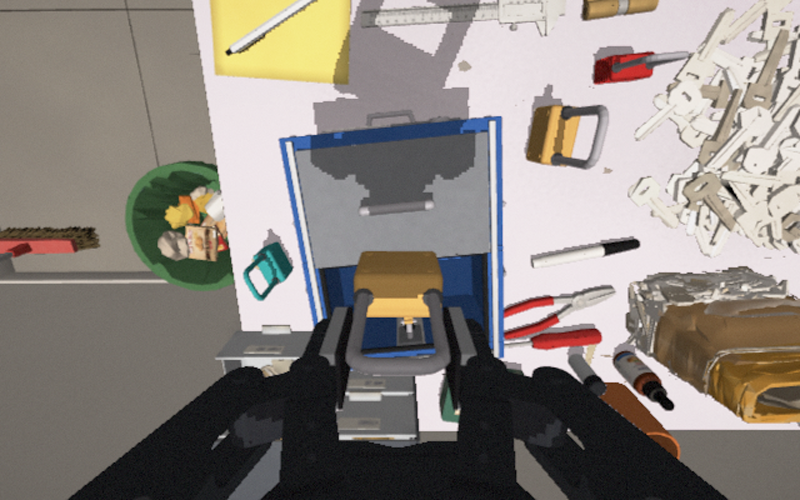

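The wrist picture (1.25x) shows the padlock held straight. The cabinet's front edge runs (280,140)–(500,118), the hatch handle (362,212)–(431,205), and the hook plate is near (410,330). I'm fitting the cabinet silhouette in the unobstructed first top and scene pictures plus this one.

```bash
cat > cab.py <<'E'
from fit import *
pics=[pickle.load(open(n+".pkl","rb")) for n in("t1","s1","w3")]
for q,n in zip(pics,("top0","scene0")): q["color"]=cv2.imread(f"pics/{n}.png")[:,:,::-1].copy()
ms=[]
for j,q in enumerate(pics):
    hsv=cv2.cvtColor(q["color"],cv2.COLOR_RGB2HSV); m=cv2.inRange(hsv,(100,110,25),(125,255,255))
    u,v=px(q,[.55,-.165,.08]).round().astype(int); k=np.zeros_like(m); r=[75,85,190][j]; k[max(v-r,0):v+r,max(0,u-r):u+r]=1
    if j==2: k[205:]=0; k[:,405:]=0; k[:,:215]=0
    m=cv2.morphologyEx(m*k,cv2.MORPH_CLOSE,np.ones((5,5))); n,l,st,ce=cv2.connectedComponentsWithStats(m)
    keep=np.isin(l,[i for i in range(1,n) if st[i,4]>40]); pts=np.argwhere(keep)[:,::-1].astype(np.int32)
    h=np.zeros((400,640),np.uint8); cv2.fillConvexPoly(h,cv2.convexHull(pts),1); ms.append(h.astype(np.float32)); print(cv2.boundingRect(pts),h.sum())
def cost(p,sel,h):
    c=0
    for j in sel:
        H=hullmask(pics[j],box(p[0],p[1],p[2],.224,.180,h))
        if j==2: H[205:]=0
        c+=1-np.minimum(H,ms[j]).sum()/np.maximum(H,ms[j]).sum()
    return c
for sel in((0,1,2),(0,1),(0,),(1,),(2,)):
  for h in((.15,.147,.153) if len(sel)==2 else (.15,)):
    x0=[.55,-.165,.1]; b=minimize(cost,x0,(sel,h),method="Nelder-Mead",options=dict(initial_simplex=np.array(x0)+np.r_[np.zeros((1,3)),np.diag([.015,.015,-.1])]))
    print(sel,h,b.x,np.degrees(b.x[2]),b.fun)
E
python3 cab.py
```

```text
(315, 101, 94, 102) 8828
(304, 137, 125, 140) 11780
(224, 93, 178, 112) 17689
(0, 1, 2) 0.15 [ 0.6108 -0.1559  0.0905] 5.187551080213663 0.19336169958114624
(0, 1) 0.15 [ 0.6146 -0.1546  0.0878] 5.028494963082878 0.16171765327453613
(0, 1) 0.147 [ 0.6148 -0.1546  0.0942] 5.4000515959491935 0.16654986143112183
(0, 1) 0.153 [ 0.6134 -0.1544  0.0902] 5.170820798537207 0.1622157096862793
(0,) 0.15 [ 0.5905 -0.1571  0.09  ] 5.156219418027291 0.12061703205108643
(1,) 0.15 [ 0.6161 -0.1534  0.0928] 5.317746477678301 0.025311827659606934
(2,) 0.15 [ 0.6105 -0.1572  0.0883] 5.061048927531485 0.008019208908081055
```

```bash
sed -i 's/\[.55,-.165,.08\]/[.61,-.157,.08]/; s/x0=\[.55,-.165,.1\]/x0=[.61,-.157,.09]/' cab.py; python3 cab.py
```

```text
(315, 86, 94, 117) 9905
(304, 127, 125, 150) 12390
(224, 93, 178, 112) 17689
(0, 1, 2) 0.15 [ 0.6113 -0.1556  0.0996] 5.7074137623714565 0.13482284545898438
(0, 1) 0.15 [ 0.6145 -0.1546  0.0891] 5.107082304336045 0.10200321674346924
(0, 1) 0.147 [ 0.6141 -0.1549  0.0925] 5.3007433431076745 0.10760003328323364
(0, 1) 0.153 [ 0.6142 -0.1544  0.0897] 5.140513525687715 0.09803014993667603
(0,) 0.15 [ 0.6124 -0.1552  0.0837] 4.794388698885067 0.019769906997680664
(1,) 0.15 [ 0.6173 -0.153   0.0908] 5.2045623953232 0.06879311800003052
(2,) 0.15 [ 0.6106 -0.1572  0.0887] 5.083646402316691 0.00807487964630127
```

send_rows --rows "0 0 0 -20 55 0 -0.5;0 0 0 -40 110 0 -0.5;0 0 0 -40 110 0 -0.5;0 0 0 -40 110 0 -0.5"

```text
time: 7.28
eef_pos: [0.6214, -0.0508, 0.3442]
tcp_rot: [0.001, 1.0, -0.0, -0.0]
contact_force: [-0.6, -0.5, -2.6]
opening: 0.441
finger_force: 61.3
```

Run:
```python
from fit import *
p=pickle.load(open("w3.pkl","rb"))
for a in((362,212),(431,205),(396.5,208.5)): print("handle",atz(p,a[0]/1.25-.4,a[1]/1.25-.4,.171))
p=ctrl.read_camera("wrist"); pickle.dump(p,open("w4.pkl","wb")); s=ctrl.get_state(); print(s["time"],s["eef_pos"],p["fx"])
print("hook est",px(p,[.6733,-.1516,.123]).round(),px(p,[.6733-.0105,-.1525,.137]).round())
u,v=px(p,[.66,-.15,.14]).round().astype(int)
b=(max(u-120,0),max(v-110,0),u+200,min(v+110,400)); print(b); save(p,"w4.png",b,2.5)
find(p,["hook_tip","keeper"])
```

```text
handle [ 0.5636 -0.1891  0.171 ]
handle [ 0.5583 -0.134   0.171 ]
handle [ 0.561  -0.1615  0.171 ]
7.325 [ 0.6213 -0.0515  0.3442] 299.29261369421175
hook est [236. 216.] [231. 212.]
(np.int64(113), np.int64(101), np.int64(433), np.int64(321))
hook_tip 0.61 [ 0.5882 -0.1648  0.1552] [208. 151.]
keeper 0.58 [ 0.6754 -0.1464  0.1352] [238. 221.]
```

View pics/w4.png

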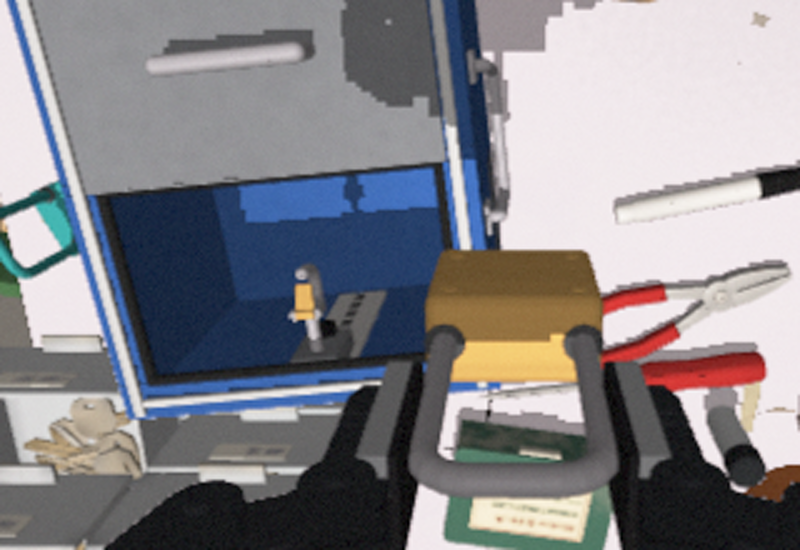

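The crop shows the mouth's left edge (108,195)–(153,376), its rear edge (153,376)–(425,352), the hook tip at (303,270), the brass keeper at (303,300), and the handle bar (150,66)–(303,50). The padlock hangs straight in the fingers. I'm computing positions from these pixels.

Run:
```python
from fit import *
p=pickle.load(open("w4.pkl","rb"))
f=lambda a,z: atz(p,a[0]/2.5+113-.3,a[1]/2.5+101-.3,z)
A,B=f((150,66),.170),f((303,50),.170); m=(A+B)/2; print("handle",A,B,m,np.linalg.norm(A-B),np.degrees(np.arctan2(-(B-A)[0],(B-A)[1])))
RL,RR=f((153,376),.150),f((425,352),.150); d=RR-RL; d/=np.linalg.norm(d); print("rear",RL,RR,np.degrees(np.arctan2(-d[0],d[1])))
L1=f((108,195),.150);R1,R2=f((440,170),.150),f((455,240),.150); print("left",L1,RL,"right",R1,R2)
yaw=np.radians(5.2); ux=np.array([np.cos(yaw),np.sin(yaw),0]);uy=np.array([-ux[1],ux[0],0])
for n,P in(("RL",RL),("RR",RR),("L1",L1),("R1",R1),("R2",R2),("handle",m)): print(n,P@ux,P@uy)
for z in(.129,.137,.145): P=f((303,270),z); print("tip",z,P,P@ux,P@uy)
P=np.array([.6106,-.1572,0]);print("fit",P@ux,P@uy)
```

```text
handle [ 0.5633 -0.1905  0.17  ] [ 0.5576 -0.1311  0.17  ] [ 0.5604 -0.1608  0.17  ] 0.05971360290372366 5.52176378486409
rear [ 0.7068 -0.2206  0.15  ] [ 0.6948 -0.0922  0.15  ] 5.352156199839723
left [ 0.6193 -0.2267  0.15  ] [ 0.7068 -0.2206  0.15  ] right [ 0.6087 -0.0823  0.15  ] [ 0.6402 -0.0768  0.15  ]
RL 0.6839086301828192 -0.2837967175255827
RR 0.6835661115411243 -0.15481855915621895
L1 0.5961763894463421 -0.28187665745832
R1 0.5987741675622503 -0.13714800231762286
R2 0.6306494040414021 -0.13447005201301418
handle 0.5435699460891986 -0.21092783893742947
tip 0.129 [ 0.6617 -0.1516  0.129 ] 0.6451949919410637 -0.21090786431007266
tip 0.137 [ 0.6588 -0.1492  0.137 ] 0.642548100968259 -0.20825283385244514
tip 0.145 [ 0.6559 -0.1468  0.145 ] 0.6399012099954543 -0.20559780339481762
fit 0.5938395721878205 -0.2118932809311951
```

```bash
cat > held.py <<'E'
from fit import *
def held(p,pts,box0,sc,eef,fixrot=True):
    o=np.array([k for k,_ in pts])/1000.; q=np.array([[u/sc+box0[0]-.3,v/sc+box0[1]-.3] for _,(u,v) in pts])
    def res(t,n=False):
        Rm=R.from_euler("zyx",t[3:],degrees=True).as_matrix()
        return (np.array([px(p,Rm@a+t[:3]) for a in o])-q).ravel()
    from scipy.optimize import least_squares
    r=least_squares(res,[*eef[:2],eef[2]-.085,0,0,0],x_scale=[.01,.01,.01,5,5,5]); t=r.x
    print("origin-TCP mm",(t[:3]-eef)*1000,"yaw,pitch(y),roll(x)",t[3:],"rms px",np.sqrt((r.fun**2).mean()))
    print(r.fun.reshape(-1,2).round(1).tolist())
E
python3 - <<'E'
from held import *
p=pickle.load(open("w4.pkl","rb"))
held(p,[((0,-20,84),(411,450)),((0,20,84),(617,450)),((0,0,95),(514,479)),((0,-17,40),(447,342)),((0,17,40),(583,342)),((-12,-22,40),(427,318)),((-12,22,40),(602,318)),((-12,-22,0),(440,253)),((-12,22,0),(588,253))],(113,101),2.5,np.array([.621,-.051,.3442]))
E
```

```text
origin-TCP mm [  3.909    0.4886 -93.056 ] yaw,pitch(y),roll(x) [-0.1042  0.683   0.1067] rms px 1.9493575942704995
[[1.5, -0.3], [-1.3, -0.3], [0.0, 1.6], [0.5, 3.3], [-0.9, 3.3], [-0.1, -4.3], [-0.1, -4.4], [0.6, 0.6], [-0.3, 0.6]]
```

Run:
```python
from fit import *
p=pickle.load(open("w4.pkl","rb")); im=p["color"].astype(int)
print("cols 316-320"); print([(v,*im[v,314:323].mean(0).astype(int).tolist()) for v in range(196,304)])
for v in (208,225,245,262,278,288): 
    r=im[v,270:372].sum(1); print(v,r.tolist())
```

```text
cols 316-320
[(196, 241, 233, 236), (197, 241, 233, 236), (198, 241, 233, 236), (199, 240, 232, 234), (200, 227, 217, 218), (201, 133, 111, 84), (202, 105, 80, 46), (203, 105, 80, 45), (204, 105, 80, 45), (205, 106, 81, 47), (206, 106, 81, 46), (207, 107, 82, 47), (208, 105, 81, 45), (209, 107, 82, 47), (210, 105, 80, 45), (211, 106, 81, 46), (212, 105, 80, 44), (213, 108, 83, 47), (214, 109, 84, 46), (215, 109, 83, 47), (216, 109, 84, 47), (217, 109, 84, 47), (218, 111, 85, 49), (219, 123, 94, 53), (220, 133, 102, 57), (221, 140, 108, 60), (222, 142, 109, 61), (223, 146, 111, 62), (224, 149, 114, 65), (225, 150, 115, 66), (226, 149, 114, 65), (227, 149, 113, 64), (228, 149, 113, 65), (229, 148, 113, 64), (230, 150, 115, 66), (231, 149, 115, 65), (232, 147, 113, 63), (233, 147, 112, 63), (234, 148, 113, 64), (235, 150, 114, 64), (236, 149, 115, 64), (237, 189, 144, 81), (238, 243, 202, 115), (239, 244, 204, 116), (240, 244, 204, 116), (241, 244, 206, 117), (242, 244, 205, 116), (243, 244, 204, 116), (244, 243, 203, 114), (245, 243, 202, 115), (246, 241, 198, 111), (247, 239, 195, 110
[... 3538 characters left out ...]
 174, 185, 180, 176, 157, 156, 180, 180, 179, 172, 165, 144, 143, 126, 147, 158, 180, 209, 233, 232, 244, 246, 252, 251, 254, 267, 267, 241, 144, 52, 47, 62, 60, 75, 62, 39, 136, 233, 257, 263, 258]
288 [94, 87, 52, 54, 62, 64, 161, 266, 311, 306, 310, 319, 330, 337, 336, 327, 321, 316, 313, 309, 311, 309, 307, 309, 300, 300, 296, 302, 299, 287, 303, 287, 288, 294, 282, 293, 289, 295, 288, 290, 295, 284, 287, 293, 296, 293, 294, 293, 289, 287, 298, 296, 289, 294, 293, 296, 293, 290, 290, 292, 291, 285, 290, 292, 290, 290, 296, 299, 289, 298, 298, 297, 300, 306, 307, 304, 311, 310, 310, 320, 318, 322, 329, 331, 322, 319, 307, 304, 302, 258, 150, 49, 55, 50, 57, 71, 87, 94, 187, 317, 369, 359]
```

Run:
```python
from fit import *
p=pickle.load(open("w4.pkl","rb")); e=np.array([.621,-.051,.3442]); C=w(p,[0,0,0]); print(C-e)
print("obs: botfront v200.7 right u350 ; topback v253; bow v293 (edges 286-300); bow outer u276.4..360 at v284")
for dx in(0,.003,.006):
  for dz in(-.085,-.089,-.093):
    o=e+[dx,0,dz]; g=lambda a: px(p,o+np.array(a)/1000).round(1).tolist()
    # rod edges via ray perpendicular offset
    c=o+[0,0,.095]; d=(c-C)/np.linalg.norm(c-C); n=np.cross(d,[0,1,0]); n/=np.linalg.norm(n)
    print(dx,dz,"bf",g((-12,22,0)),"ft",g((-12,0,40))[1],"tb",g((12,0,40))[1],"rod",sorted([px(p,c+.003*n)[1].round(1),px(p,c-.003*n)[1].round(1)]),"outer",g((0,-20,86)),g((0,20,86)))
```

```text
[-0.0803  0.0005  0.1212]
obs: botfront v200.7 right u350 ; topback v253; bow v293 (edges 286-300); bow outer u276.4..360 at v284
0 -0.085 bf [348.1, 200.8] ft 221.9 tb 257.6 rod [np.float64(288.2), np.float64(302.6)] outer [274.7, 283.6] [360.6, 283.4]
0 -0.089 bf [347.6, 199.1] ft 219.4 tb 254.4 rod [np.float64(283.0), np.float64(296.9)] outer [275.8, 278.8] [359.5, 278.5]
0 -0.093 bf [347.1, 197.4] ft 217.0 tb 251.5 rod [np.float64(278.0), np.float64(291.5)] outer [276.9, 274.2] [358.4, 274.0]
0.003 -0.085 bf [348.0, 204.7] ft 226.5 tb 261.8 rod [np.float64(294.0), np.float64(308.4)] outer [275.0, 289.1] [360.4, 288.9]
0.003 -0.089 bf [347.5, 202.9] ft 223.9 tb 258.6 rod [np.float64(288.7), np.float64(302.6)] outer [276.1, 284.2] [359.3, 284.0]
0.003 -0.093 bf [347.0, 201.2] ft 221.4 tb 255.6 rod [np.float64(283.6), np.float64(297.1)] outer [277.2, 279.5] [358.2, 279.3]
0.006 -0.085 bf [347.9, 208.6] ft 231.1 tb 266.0 rod [np.float64(299.7), np.float64(314.1)] outer [275.3, 294.6] [360.1, 294.3]
0.006 -0.089 bf [347.4, 206.7] ft 228.4 tb 262.8 rod [np.float64(294.3), np.float64(308.2)] outer [276.4, 289.5] [359.0, 289.3]
0.006 -0.093 bf [346.9, 205.0] ft 225.9 tb 259.7 rod [np.float64(289.1), np.float64(302.5)] outer [277.5, 284.7] [358.0, 284.5]
```

The padlock's pose in the grip is nominal, with the bow about 9.5 mm above the TCP. The cabinet yaw is 5.2°, and the hook appears low. I'm moving over the mouth, in front of the hook tip.

send_rows --rows "0 0 -2 -7 -45 0 -0.5;0 0 -5.3 -20 -90 0 -0.5;0 0 -5.3 -20 -102 0 -0.5;0 0 -5.3 -20 -102 0 -0.5;0 0 -5.3 -20 -102 0 -0.5"

```text
time: 8.05
eef_pos: [0.6408, -0.1525, 0.3444]
tcp_rot: [-0.044, 0.999, 0.0, -0.0]
contact_force: [-0.2, -0.2, -2.4]
opening: 0.442
finger_force: 61.4
```

Run:
```python
from h import *
s=ctrl.get_state(); print(s["time"],s["eef_pos"],R.from_quat(s["tcp_rot"]).as_matrix()[:,1],s["contact_force"])
p=ctrl.read_camera("wrist"); save(p,"w5.png",(180,100,460,400),2)
import pickle; pickle.dump(p,open("w5.pkl","wb"))
for d in ctrl.look_for(p,"keeper")[:2]: print(d["p"],w(p,d["position"]))
```

```text
8.05 [ 0.6408 -0.1525  0.3444] [-0.0884  0.9961  0.0006] [-0.1878 -0.2356 -2.3608]
```

View pics/w5.png

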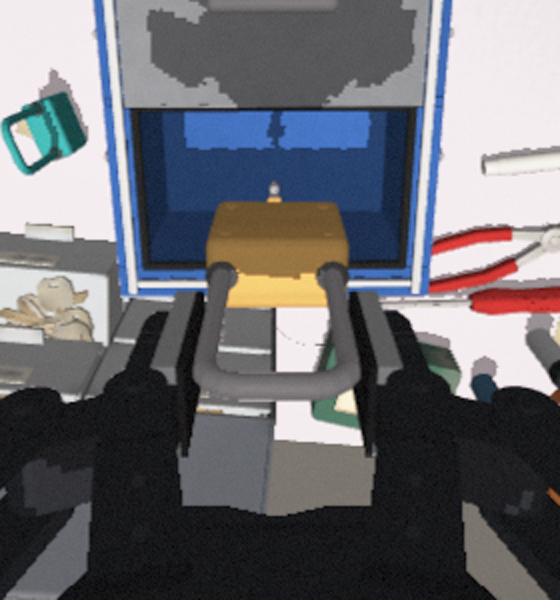

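The crop shows yaw parallel to the mouth, with the padlock centred on the hook (padlock mid u=278, tip at (274,184)). I'm triangulating the tip from this and the previous view.

Run:
```python
from fit import *
a,b=pickle.load(open("w4.pkl","rb")),pickle.load(open("w5.pkl","rb"))
r=[ray(a,303/2.5+113-.3,270/2.5+101-.3),ray(b,274/2+180-.25,184/2+100-.25)]
A=sum(np.eye(3)-np.outer(d,d) for o,d in r); B=sum((np.eye(3)-np.outer(d,d))@o for o,d in r); P=np.linalg.solve(A,B)
f=lambda a,z: atz(b,a[0]/2+180-.25,a[1]/2+100-.25,z)
yaw=np.radians(5.2); ux=np.array([np.cos(yaw),np.sin(yaw),0]);uy=np.array([-ux[1],ux[0],0])
print("tip",P,P@ux,P@uy,"gap",[np.linalg.norm(np.cross(P-o,d)) for o,d in r])
for q in((145,262),(405,262)): Q=f(q,.15); print("rear",Q@ux,Q@uy)
for z in(.129,.137): Q=f((274,184),z); print(z,Q@ux,Q@uy)
```

```text
tip [ 0.6614 -0.1519  0.128 ] 0.6448763429716147 -0.2112262110836434 gap [np.float64(0.0006064164439238013), np.float64(0.0006064164439238638)]
rear 0.6841902980464192 -0.2854624659475615
rear 0.6846652651307376 -0.13613816352887845
0.129 0.6439607072738345 -0.21127868628930432
0.137 0.641574666425444 -0.21124216105817392
```

The two views put the tip at z ≈ 0.128, so the hook sits about 8 mm low. I'm lowering the padlock in front of the tip.

send_rows --rows "0 0 0 0 0 40 -0.5;0 0 0 0 0 80 -0.5;0 0 0 0 0 115 -0.5;0 0 0 0 0 145 -0.5;0 0 0 0 0 170 -0.5;0 0 0 0 0 190 -0.5;0 0 0 0 0 200 -0.5;0 0 0 0 0 200 -0.5"

```text
time: 9.15
eef_pos: [0.6409, -0.1528, 0.1439]
tcp_rot: [-0.044, 0.999, 0.0, -0.0]
contact_force: [0.4, -1.1, -2.0]
opening: 0.441
finger_force: 61.5
```

send_rows --rows "0 0 0 -6 0 0 -0.5;0 0 0 -14 0 0 -0.5;0 0 0 -22 0 0 -0.5;0 -1 0 -28 0 0 -0.5;0 -2 0 -32 0 0 -0.5;0 -3 0 -32.5 0 0 -0.5;0 -3 0 -32.5 0 0 -0.5;0 -3 0 -32.5 0 0 -0.5"

```text
time: 10.15
eef_pos: [0.6732, -0.1503, 0.1444]
tcp_rot: [-0.044, 0.999, 0.001, 0.026]
contact_force: [0.1, 0.3, -1.5]
opening: 0.438
finger_force: 61.5
```

Run:
```python
from h import *
s=ctrl.get_state(); print(s["time"],s["eef_pos"],R.from_quat(s["tcp_rot"]).as_matrix(),s["contact_force"],s["wrist_torque"])
p=ctrl.read_camera("wrist"); save(p,"w6.png",(200,160,440,340),3)
import pickle; pickle.dump(p,open("w6.pkl","wb"))
```

```text
10.15 [ 0.6732 -0.1503  0.1444] [[-0.9947 -0.0882  0.052 ]
 [-0.0881  0.9961  0.0046]
 [-0.0522  0.     -0.9986]] [ 0.0654  0.2555 -1.4632] [-0.0627  0.0636  0.019 ]
```

View pics/w6.png

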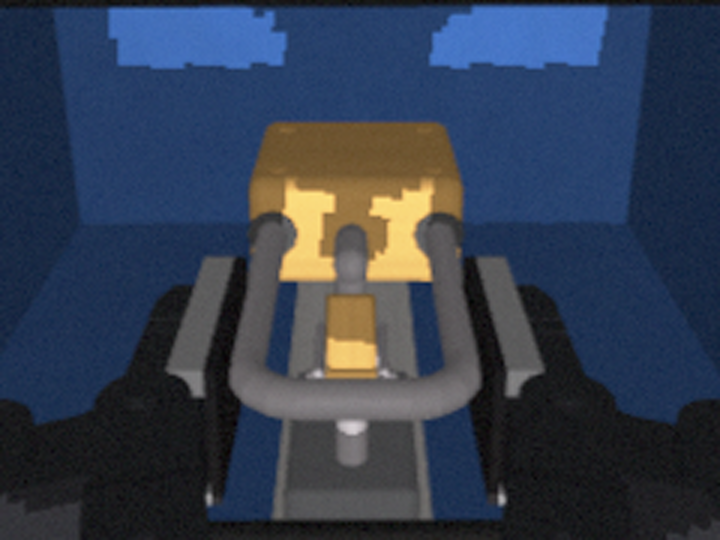

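The crop shows the tip (350,235) inside the loop, the brass keeper (350,335), and the bow (355,395) above and behind it. I'm checking the x offset in this same picture.

Run:
```python
from fit import *
p=pickle.load(open("w6.pkl","rb")); yaw=np.radians(5.2); ux=np.array([np.cos(yaw),np.sin(yaw),0]);uy=np.array([-ux[1],ux[0],0])
f=lambda a,z: atz(p,a[0]/3+200-.33,a[1]/3+160-.33,z)
for z in(.128,.131): Q=f((350,232),z); print("tip",z,Q@ux,Q@uy)
for z in(.152,.1535,.155): Q=f((355,396),z); print("bow",z,Q@ux,Q@uy)
```

```text
tip 0.128 0.6413417009426753 -0.21146847587516568
tip 0.131 0.6397315537184826 -0.2114448650082505
bow 0.152 0.6557890163120116 -0.21067880919201856
bow 0.1535 0.6546082789083957 -0.21067526221601016
bow 0.155 0.6534275415047799 -0.21067171524000175
```

send_rows --rows "0 0 0 0.1 0 2 -0.5;0 0 0 0.2 0 4 -0.5;0 0 0 0.3 0 6 -0.5;0 0 0 0.4 0 8 -0.5;0 0 0 0.5 0 10 -0.5;0 0 0 0.6 0 12 -0.5;0 0 0 0.6 0 12 -0.5"

```text
time: 11.08
eef_pos: [0.6733, -0.1501, 0.132]
tcp_rot: [-0.044, 0.999, 0.001, 0.026]
contact_force: [-0.2, -0.0, -2.5]
opening: 0.441
finger_force: 61.5
```

send_rows --rows "0 0 0 0.1 0 1 -0.5;0 0 0 0.1 0 2 -0.5;0 0 0 0.2 0 3 -0.5;0 0 0 0.2 0 4 -0.5;0 0 0 0.2 0 4 -0.5"

```text
time: 11.7
eef_pos: [0.6734, -0.1502, 0.1282]
tcp_rot: [-0.044, 0.999, 0.001, 0.026]
contact_force: [0.4, -0.6, -2.9]
opening: 0.441
finger_force: 61.5
```

send_rows --rows "0 0 0 0 0 0.5 -0.5;0 0 0 0.1 0 1 -0.5;0 0 0 0.1 0 1.5 -0.5;0 0 0 0.1 0 2 -0.5;0 0 0 0.1 0 2 -0.5"

```text
time: 12.32
eef_pos: [0.6738, -0.1503, 0.1269]
tcp_rot: [-0.044, 0.999, 0.001, 0.027]
contact_force: [-1.1, 0.3, 1.0]
opening: 0.442
finger_force: 61.5
```

send_rows --rows "0 0 0 0 0 0.5 -0.5;0 0 0 0.1 0 1 -0.5;0 0 0 0.1 0 1.5 -0.5;0 0 0 0.1 0 2 -0.5;0 0 0 0.1 0 2 -0.5"

```text
time: 12.95
eef_pos: [0.6734, -0.1504, 0.1243]
tcp_rot: [-0.044, 0.999, 0.001, 0.026]
contact_force: [-0.3, -0.3, 2.0]
opening: 0.445
finger_force: 61.6
```

Keeper contact came at TCP z ≈ 0.127, so the bottom should be near TCP 0.106. I'm pressing on slowly.

send_rows --rows "0 0 0 0 0 1 -0.5;0 0 0 0.1 0 2 -0.5;0 0 0 0.1 0 3 -0.5;0 0 0 0.2 0 4 -0.5;0 0 0 0.2 0 5 -0.5;0 0 0 0.3 0 6 -0.5;0 0 0 0.3 0 6 -0.5"

```text
time: 13.82
eef_pos: [0.6731, -0.1501, 0.1178]
tcp_rot: [-0.044, 0.999, 0.001, 0.026]
contact_force: [-2.0, -0.0, 1.1]
opening: 0.442
finger_force: 61.6
```

send_rows --rows "0 0 0 0 0 1 -0.5;0 0 0 0.1 0 2 -0.5;0 0 0 0.1 0 3 -0.5;0 0 0 0.2 0 4 -0.5;0 0 0 0.2 0 5 -0.5;0 0 0 0.3 0 5 -0.5"

```text
time: 14.58
eef_pos: [0.6737, -0.1501, 0.1128]
tcp_rot: [-0.044, 0.999, 0.001, 0.026]
contact_force: [0.5, -0.4, -3.1]
opening: 0.438
finger_force: 61.5
```

send_rows --rows "0 0 0 0 0 0.7 -0.5;0 0 0 0.1 0 1.4 -0.5;0 0 0 0.1 0 2.1 -0.5;0 0 0 0.1 0 2.8 -0.5;0 0 0 0.1 0 2.8 -0.5"

```text
time: 15.2
eef_pos: [0.6735, -0.1502, 0.1104]
tcp_rot: [-0.044, 0.999, 0.001, 0.026]
contact_force: [-0.0, 0.3, -2.8]
opening: 0.442
finger_force: 61.5
```

send_rows --rows "0 0 0 0 0 0.5 -0.5;0 0 0 0 0 1 -0.5;0 0 0 0.1 0 1.5 -0.5;0 0 0 0.1 0 1.5 -0.5"

```text
time: 15.7
eef_pos: [0.6739, -0.1503, 0.1096]
tcp_rot: [-0.044, 0.999, 0.001, 0.027]
contact_force: [-0.5, 0.6, -0.2]
opening: 0.441
finger_force: 61.6
```

send_rows --rows "0 0 0 0 0 0.5 -0.5;0 0 0 0 0 0.8 -0.5;0 0 0 0 0 0.8 -0.5"

```text
time: 16.08
eef_pos: [0.6741, -0.1504, 0.1093]
tcp_rot: [-0.044, 0.999, 0.001, 0.027]
contact_force: [-1.0, 0.0, 5.6]
opening: 0.444
finger_force: 61.8
```

Run:
```python
from h import *
p=ctrl.read_camera("wrist"); save(p,"w7.png",(230,190,410,310),4)
s=ctrl.get_state(); print(s["time"],s["eef_pos"],s["contact_force"])
```

```text
16.125 [ 0.6741 -0.1504  0.1092] [-1.3293  0.4215  5.9782]
```

View pics/w7.png

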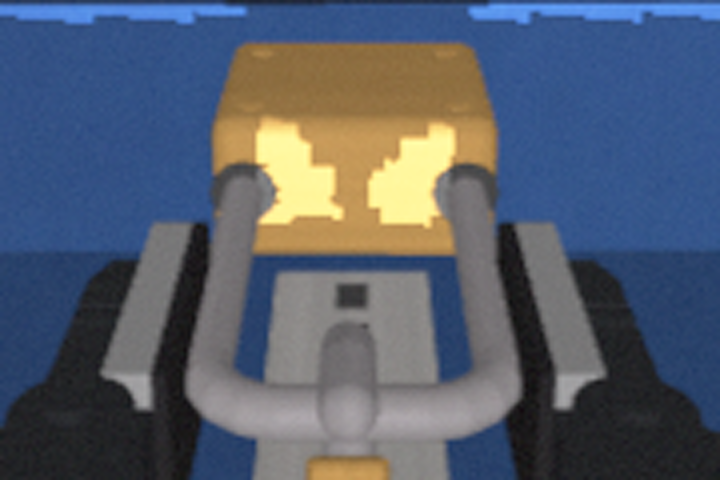

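The crop shows the bow (350,410) down behind the hook tip (347,330), with a brass edge of the keeper at (347,468). The hard stop is felt at about 8 N. I'll check whether the keeper is shut by projecting its w6 edges into this view.

Run:
```python
from fit import *
a=pickle.load(open("w6.pkl","rb")); p=ctrl.read_camera("wrist"); pickle.dump(p,open("w8.pkl","wb"))
for z in(.128,.132,.136):
    print(z,[px(p,atz(a,316.3,160+v/3-.33,z)).round(1).tolist() for v in(295,342,372)])
im=p["color"].astype(int); print([(v,*im[v,314:320].mean(0).astype(int).tolist()) for v in range(266,350,2)])
print([(v,*a["color"].astype(int)[v,314:320].mean(0).astype(int).tolist()) for v in range(232,292,2)])
```

```text
0.128 [[316.2, 303.3], [316.2, 321.8], [316.2, 333.5]]
0.132 [[316.2, 305.1], [316.2, 323.7], [316.2, 335.5]]
0.136 [[316.2, 307.1], [316.2, 325.8], [316.2, 337.6]]
[(266, 76, 76, 75), (268, 137, 136, 134), (270, 120, 118, 118), (272, 101, 98, 100), (274, 103, 100, 101), (276, 114, 111, 113), (278, 114, 111, 113), (280, 114, 111, 113), (282, 114, 110, 112), (284, 114, 112, 114), (286, 125, 121, 124), (288, 143, 138, 140), (290, 154, 149, 152), (292, 162, 156, 159), (294, 163, 159, 161), (296, 161, 155, 158), (298, 151, 146, 148), (300, 142, 137, 140), (302, 151, 146, 150), (304, 134, 112, 84), (306, 181, 140, 81), (308, 200, 154, 90), (310, 200, 155, 89), (312, 199, 154, 89), (314, 198, 154, 89), (316, 197, 152, 86), (318, 198, 154, 88), (320, 197, 153, 88), (322, 198, 152, 87), (324, 198, 153, 88), (326, 198, 153, 88), (328, 197, 152, 88), (330, 197, 152, 89), (332, 196, 151, 87), (334, 196, 151, 87), (336, 190, 147, 85), (338, 179, 139, 81), (340, 192, 149, 86), (342, 212, 163, 95), (344, 195, 151, 87), (346, 186, 143, 84), (348, 241, 237, 240)]
[(232, 153, 117, 65), (234, 134, 106, 68), (236, 80, 77, 78), (238, 88, 85, 87), (240, 88, 86, 87), (242, 90, 87, 89), (244, 109, 105, 107), (246, 121, 117, 119), (248, 125, 122, 124), (250, 125, 119, 122), (252, 114, 110, 113), (254, 113, 109, 112), (256, 121, 117, 120), (258, 120, 96, 63), (260, 159, 123, 70), (262, 160, 123, 69), (264, 161, 123, 70), (266, 160, 123, 69), (268, 159, 123, 69), (270, 160, 122, 69), (272, 158, 121, 68), (274, 242, 200, 114), (276, 243, 202, 114), (278, 243, 202, 115), (280, 243, 203, 115), (282, 231, 184, 105), (284, 176, 136, 77), (286, 107, 95, 81), (288, 103, 99, 101), (290, 115, 112, 113)]
```

The keeper's front edge is at row 304–305 against 303–307 predicted for shut, so it has snapped shut. I'm easing off and letting go.

send_rows --rows "0 0 0 0 0 -0.8 -0.5;0 0 0 0 0 -0.8 0.3;0 0 0 0 0 -0.8 0.3;0 0 0 0 0 -0.8 0.3;0 0 0 0 0 -0.8 0.3;0 0 0 0 0 -0.8 0.3" --grip_force 40

```text
time: 16.92
eef_pos: [0.6735, -0.1502, 0.1089]
tcp_rot: [-0.044, 0.999, 0.001, 0.026]
contact_force: [-0.2, -0.2, 0.6]
opening: 0.648
finger_force: 0.0
```

send_rows --rows "0 0 0 0 0 -1 0.3;0 0 0 -0.3 0 -6 0.3;0 0 0 -0.8 0 -16 0.3;0 0 0 -1.5 0 -30 0.3;0 0 0 -2.5 0 -50 0.3;0 0 0 -4 0 -80 0.3;0 0 0 -6 0 -120 0.3;0 0 0 -6 0 -120 0.3"

```text
time: 17.92
eef_pos: [0.6757, -0.1512, 0.2365]
tcp_rot: [-0.044, 0.999, -0.001, 0.031]
contact_force: [-0.1, 0.7, -0.4]
opening: 0.652
finger_force: 0.0
```

Run:
```python
from fit import *
s=ctrl.get_state(); print(s["time"],s["eef_pos"],s["contact_force"],s["opening"])
p=ctrl.read_camera("wrist"); pickle.dump(p,open("w9.pkl","wb")); print(px(p,[.6723,-.151,.118]),px(p,[.6723,-.151,.063]))
for n in("padlock","keeper","hatch_handle"):
    for d in ctrl.look_for(p,n)[:3]: print(n,d["p"],w(p,d["position"]))
yaw=np.radians(5.2); c=np.array([.6108,-.1566]); ux=np.array([np.cos(yaw),np.sin(yaw)]); 
print("handle now est",c+ux*(.047-.0965),"shut",c+ux*.047)
```

```text
17.925 [ 0.6757 -0.1512  0.2365] [-0.1042  0.707  -0.4171] 0.6524330648537449
[319.2676 190.1663] [319.3292 171.497 ]
padlock 0.92 [ 0.6688 -0.1501  0.0656]
padlock 0.86 [0.5296 0.0069 0.055 ]
padlock 0.74 [ 0.6619 -0.3145  0.0432]
keeper 0.72 [ 0.6771 -0.1479  0.1345]
hatch_handle 0.67 [ 0.5777 -0.1597  0.155 ]
handle now est [ 0.5615 -0.1611] shut [ 0.6576 -0.1523]
```

The padlock hangs where expected. Next I back off over the handle with the fingers shut, to push the hatch from its front side.

send_rows --rows "0 1 0 35 0 -2 0;0 3 0 70 0 -4 -1;0 3 0 105 0 -5.5 -1;0 3 0 138 0 -7 -1;0 3 0 138 0 -7 -1;0 3 0 138 0 -7 -1"

```text
time: 18.88
eef_pos: [0.5357, -0.1624, 0.2283]
tcp_rot: [-0.044, 0.999, 0.0, -0.0]
contact_force: [0.5, 0.0, -0.0]
opening: -0.001
finger_force: 0.0
```

Run:
```python
from fit import *
s=ctrl.get_state(); P=np.array(s["eef_pos"]); M=R.from_quat(s["tcp_rot"]).as_matrix(); print(s["time"],P,M,s["opening"],s["contact_force"])
yaw=np.radians(5.2); ux=np.array([np.cos(yaw),np.sin(yaw),0]);uy=np.array([-ux[1],ux[0],0]); print("a,b",P@ux,P@uy)
p=ctrl.read_camera("wrist")
for d in ctrl.look_for(p,"hatch_handle")[:2]: Q=w(p,d["position"]); print(d["p"],Q,Q@ux,Q@uy)
```

```text
18.875 [ 0.5357 -0.1624  0.2283] [[-0.9961 -0.0882 -0.0005]
 [-0.0882  0.9961  0.0005]
 [ 0.0005  0.0005 -1.    ]] -0.0006572454529027356 [ 0.4927  0.0355 -0.0375]
a,b 0.5187923309565791 -0.21030309553093146
0.82 [ 0.5451 -0.1656  0.1519] 0.5278746864118204 -0.2143684557711727
```

send_rows --rows "0 0 0 0 0 20 -1;0 0 0 0 0 35 -1;0 0 0 0 0 46 -1;0 0 0 0 0 46 -1"

```text
time: 19.48
eef_pos: [0.5348, -0.162, 0.181]
tcp_rot: [-0.044, 0.999, 0.001, -0.001]
contact_force: [-1.3, 0.3, 0.6]
opening: 0.002
finger_force: 0.0
```

send_rows --rows "0 0 0 -4 0 0 -1;0 0 0 -8 0 0 -1;0 0 0 -12 0 0 -1;0 0 0 -17 0 0 -1;0 0 0 -22 0 0 -1;0 0 0 -27 0 0 -1"

```text
time: 20.23
eef_pos: [0.5628, -0.1601, 0.183]
tcp_rot: [-0.044, 0.999, -0.0, -0.0]
contact_force: [-1.6, -1.3, 1.3]
opening: -0.001
finger_force: 0.8
```

send_rows --rows "0 0 0 -8 0 0 -1;0 0 0 -18 0 0 -1;0 0 0 -28 0 0 -1;0 0 0 -38 0 0 -1;0 0 0 -48 0 0 -1;0 0 0 -58 0 0 -1;0 0 0 -68 0 0 -1;0 0 0 -72 0 0 -1"

```text
time: 21.22
eef_pos: [0.6348, -0.1536, 0.1827]
tcp_rot: [-0.044, 0.999, 0.0, -0.0]
contact_force: [-2.3, 0.2, 1.4]
opening: 0.003
finger_force: 0.8
```

send_rows --rows "0 0 0 -2 0 0 -1;0 0 0 -4 0 0 -1;0 0 0 -6 0 0 -1;0 0 0 -6 0 0 -1"

```text
time: 21.72
eef_pos: [0.6402, -0.1531, 0.1828]
tcp_rot: [-0.044, 0.999, 0.0, 0.0]
contact_force: [-0.4, 0.1, -0.2]
opening: -0.003
finger_force: 0.4
```

Not at the stop yet, so I'm creeping on until the force rises.

send_rows --rows "0 0 0 -1 0 0 -1;0 0 0 -2 0 0 -1;0 0 0 -3 0 0 -1;0 0 0 -3 0 0 -1"

```text
time: 22.22
eef_pos: [0.643, -0.1529, 0.1828]
tcp_rot: [-0.044, 0.999, 0.0, -0.0]
contact_force: [-2.2, 1.5, 0.8]
opening: -0.0
finger_force: 1.2
```

send_rows --rows "0 0 0 -1 0 0 -1;0 0 0 -2 0 0 -1;0 0 0 -2 0 0 -1"

```text
time: 22.6
eef_pos: [0.6432, -0.1529, 0.1827]
tcp_rot: [-0.044, 0.999, 0.0, -0.003]
contact_force: [-7.8, 1.5, 2.9]
opening: -0.006
finger_force: 4.3
```

The hatch is at the stop: 7.8 N, and the TCP is where the shut position predicts. I'm retreating and checking.

send_rows --rows "0 0 0 6 0 0 -1;0 0 0 20 0 0 -1;0 0 0 20 0 -30 -1;0 0 0 20 0 -70 -1;0 0 0 40 0 -120 -1;0 0 0 90 0 -150 -1;0 0 0 120 0 -150 -1;0 0 0 120 0 -150 -1"

```text
time: 23.6
eef_pos: [0.5244, -0.1635, 0.3339]
tcp_rot: [-0.044, 0.999, -0.001, 0.001]
contact_force: [0.3, 0.1, 0.0]
opening: -0.003
finger_force: 0.0
```

Run:
```python
from fit import *
p=ctrl.read_camera("wrist"); save(p,"w10.png"); s=ctrl.get_state(); print(s["time"],s["eef_pos"],s["contact_force"])
yaw=np.radians(5.2); ux=np.array([np.cos(yaw),np.sin(yaw),0]); c=np.array([.6108,-.1566,0])
for k in (0,.01): print("mouth gap px between hatch rear edge & stop:",px(p,c+ux*(.098-k)+[0,0,.154]))
h=px(p,c+ux*.047+[0,0,.169]); print("handle shut px",h)
u=int(round(h[0])); im=p["color"].astype(int); print([(v,int(im[v,u-3:u+4].mean())) for v in range(int(h[1])-25,int(h[1])+25)])
q=px(p,c+ux*(-.025)+[0,0,.152]).round().astype(int); print("front half colour",p["color"][q[1],q[0]]); 
q=px(p,c+ux*(.075)+[0,0,.154]).round().astype(int); print("rear hatch colour",p["color"][q[1],q[0]])
for d in ctrl.look_for(p,"hatch_handle")[:2]: print(d["p"],w(p,d["position"]))
```

```text
23.65 [ 0.5252 -0.1635  0.3334] [ 0.1524  0.4349 -0.5118]
mouth gap px between hatch rear edge & stop: [318.1368 327.6836]
mouth gap px between hatch rear edge & stop: [318.1022 321.0261]
handle shut px [317.9314 300.5379]
[(275, 19), (276, 19), (277, 18), (278, 15), (279, 15), (280, 14), (281, 20), (282, 23), (283, 25), (284, 26), (285, 24), (286, 24), (287, 25), (288, 25), (289, 25), (290, 26), (291, 24), (292, 27), (293, 24), (294, 25), (295, 26), (296, 26), (297, 22), (298, 24), (299, 24), (300, 24), (301, 24), (302, 26), (303, 23), (304, 27), (305, 22), (306, 27), (307, 23), (308, 25), (309, 24), (310, 24), (311, 24), (312, 22), (313, 24), (314, 23), (315, 24), (316, 25), (317, 25), (318, 25), (319, 24), (320, 24), (321, 23), (322, 24), (323, 24), (324, 24)]
front half colour [ 55  93 158]
rear hatch colour [24 18 21]
0.64 [ 0.63   -0.1855  0.1548]
```

send_rows --rows "0 0 0 0 60 -20 -1;0 0 0 0 120 -20 -1;0 0 0 0 180 -20 -1;0 0 0 0 180 -20 -1"

```text
time: 24.2
eef_pos: [0.5099, 0.0197, 0.3524]
tcp_rot: [-0.048, 0.999, 0.0, -0.0]
contact_force: [-0.3, -0.5, -0.5]
opening: -0.0
finger_force: 0.0
```

Run:
```python
from fit import *
yaw=np.radians(5.2); ux=np.array([np.cos(yaw),np.sin(yaw),0]);uy=np.array([-ux[1],ux[0],0])
for cam,n in(("top","top0"),("scene","scene0")):
    p=ctrl.read_camera(cam); 
    for d in ctrl.look_for(p,"hatch_handle")[:2]: Q=w(p,d["position"]); print(cam,d["p"],Q,Q@ux,Q@uy)
    old=cv2.imread(f"pics/{n}.png")[:,:,::-1]
    c=np.array([.6108,-.1566,0])
    for t in("old",old),("new",p["color"]):
        # grey profile along cabinet x at z of hatch top, b offset 50 mm beside handle
        pr=[]
        for k in range(-112,113,4):
            u,v=px(p,c+ux*k/1000-uy*.05+[0,0,.154]); pr.append(t[1][int(round(v)),int(round(u))].tolist())
        print(t[0],[(k,*q) for k,q in zip(range(-112,113,4),pr)])
s=ctrl.get_state(); print(s["time"],s["eef_pos"])
```

```text
top 0.57 [ 0.6591 -0.1542  0.1524] 0.6424076837338534 -0.21326588987114292
old [(-112, 30, 63, 118), (-108, 40, 84, 157), (-104, 51, 79, 132), (-100, 124, 127, 131), (-96, 128, 131, 132), (-92, 127, 131, 132), (-88, 128, 130, 131), (-84, 130, 133, 133), (-80, 130, 133, 134), (-76, 131, 135, 135), (-72, 130, 133, 134), (-68, 131, 134, 134), (-64, 132, 134, 135), (-60, 132, 135, 136), (-56, 131, 134, 134), (-52, 130, 133, 133), (-48, 134, 138, 138), (-44, 133, 136, 137), (-40, 134, 137, 137), (-36, 133, 135, 137), (-32, 133, 136, 136), (-28, 131, 134, 135), (-24, 131, 134, 135), (-20, 132, 135, 135), (-16, 132, 135, 135), (-12, 133, 136, 136), (-8, 132, 134, 135), (-4, 131, 134, 135), (0, 79, 82, 87), (4, 22, 42, 78), (8, 21, 43, 82), (12, 21, 43, 82), (16, 21, 43, 80), (20, 21, 43, 79), (24, 19, 41, 79), (28, 20, 42, 79), (32, 21, 43, 79), (36, 21, 43, 79), (40, 20, 41, 77), (44, 19, 40, 77), (48, 20, 41, 78), (52, 19, 40, 76), (56, 18, 39, 76), (60, 21, 41, 79), (64, 18, 37, 69), (68, 10, 24, 46), (72, 13, 25, 47), (76, 13, 25, 47), (80, 12, 25, 45), (84, 14, 25, 47), (88, 16, 20, 29
[... 2906 characters left out ...]
, 23, 64, 127), (-24, 21, 63, 126), (-20, 17, 63, 126), (-16, 18, 61, 125), (-12, 21, 64, 128), (-8, 22, 72, 142), (-4, 27, 38, 49), (0, 96, 100, 98), (4, 95, 96, 96), (8, 95, 97, 97), (12, 95, 96, 96), (16, 96, 99, 98), (20, 96, 99, 98), (24, 96, 99, 97), (28, 95, 98, 96), (32, 95, 100, 97), (36, 96, 98, 97), (40, 97, 100, 98), (44, 97, 99, 98), (48, 96, 100, 98), (52, 97, 101, 99), (56, 98, 101, 100), (60, 97, 100, 100), (64, 96, 98, 97), (68, 97, 99, 99), (72, 96, 98, 98), (76, 96, 98, 96), (80, 96, 99, 98), (84, 97, 99, 98), (88, 98, 100, 100), (92, 97, 100, 98), (96, 98, 100, 99), (100, 80, 80, 77), (104, 147, 154, 157), (108, 51, 87, 145), (112, 81, 83, 79)]
24.4 [0.5102 0.0152 0.3523]
```

The hatch now lies against the stop with no gap, spanning −4 to +98 mm as it should when shut. The arm is clear, so I'm handing in.

```bash
python3 -c "
from plant import ctrl
print(ctrl.sign_off())"
```

```text
the job is handed in; nothing more can be done
None
```

The brass padlock hangs on the hook with the keeper snapped shut, the hatch is pushed fully shut against its stop, and the job was handed in at about 24 s; no verdict came back.

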